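Release the scenery board's hatch through its hidden catch hole

ROBOT

A 6-joint arm with a two-finger parallel gripper is mounted at the origin on the work surface. World frame = base frame: x ahead of the robot, y to its left, z up, the work surface at z = 0. Lengths are in m, angles in rad, forces in N, time in s.
With the tool pointing down it reaches from about 0.3 to 0.775 m from the base axis. Payload 14.6 kg.
Tool frame: the origin (TCP) lies at the very end of the fingers, on their centre line; the grasp point (between the pads) lies 19 mm behind it; z points along the fingers, x is the direction in which the jaws open and shut, and the axes are right-handed (so a half turn about z gives the same grasp; the last joint's range is limited). The gripper opens to 94 mm and grips with 3 to 60 N. Pads are 16 mm wide; open, the fingers measure 119 mm over their backs; the gripper's body (75 mm by 177 mm) begins 78 mm behind the grasp point.
Start: joints at [1.139, 0.3, 1.521, -0, 1.321, -0.067], TCP at [0.196, 0.514, 0.205] pointing down, gripper open.
Joint ranges: [-3.03, 3.03], [-0.79, 2.21], [0.23, 2.52], [-1.04, 4.18], [0, 3.07], [-2.55, 2.55]. Speed limits (rad/s): [2.22, 2.22, 2.57, 3.14, 3.14, 3.14].

INTERFACE

Orientations are given as [roll, pitch, yaw] about the fixed x, y, z axes, in that order (R = Rz(yaw) Ry(pitch) Rx(roll)).
In Python, from station import ctrl gives the robot as it stands.
- The arm moves only by the shell command python3 -m inch 'ROWS' [FORCE]. ROWS is JSON, one flat list of numbers, 7 for each row, row after row: the shift along the tool's x, y, z in cm, then the turn, a rotation vector about the tool's x, y, z in rad, then the opening, from 0 (shut) to 1 (fully open). In form: [tx, ty, tz, wx, wy, wz, claw, tx, ty, tz, wx, wy, wz, claw, ...]. A call has 1 to 20 rows; each row shifts and turns the commanded pose from where the row before left it, along the tool's axes as they then stand; what a row does not reach is not made up. A row lasts 1/8 s, in which the tool goes at most 62.5 mm and 10.7 degrees, less where a joint would pass 70% of its speed; a pose out of reach is approached as far as the arm can. A call is refused whole if a number of a shift passes 6.25 or a number of a turn 0.188, either way. A call with a gripper value outside its range is refused whole. The fingers move at their own pace and stop on an object; FORCE is the grip in N (left out, the last holds). Time passes only in rows, so rows that do not move let the fingers close. It gives the time, the measured TCP pose, the force and the opening at its end, in the units of the state.
- ctrl.get_obs(): the state, without advancing time (a new reading comes with each control period).
- ctrl.camera(name): name is "side" or "top"; returns (picture, depth): 480x640x3 uint8, red, green, blue; 480x640 float32, m along the optical axis (not along the pixel's ray), 0 where there is no reading.
- ctrl.camera_params(name): a dict with "vertical_fov" (degrees; the focal length in pixels is half the picture's height over the tangent of half this angle, whatever the lens; pixels are square), "cx", "cy" (the principal point, pixels), "camera_from_world" (4x4, takes a point from world to camera coordinates). Camera axes: x right, y down, z forward; pixel columns grow to the right and rows downward; lengths in m; the calibration is good to about 2 mm. A picture is of the moment at which its call begins. camera_params takes no time and is no camera call.
- ctrl.hand_in(): hands the job in, once; it reports no verdict.
Trained networks look in the newest picture that a camera, given by its name, has taken for a name from the list of things; names that differ only in an ending like _2 or _b are one class to them, and where a whole thing is asked for, a point or a joint stands for the part that bears it (a point fixed in the world has none). Each returns a list of dicts, best first, with "score" (0 to 1); they miss things now and then, are a little off and sometimes report something else, mostly with a low value. They report only what shows in the picture. A call takes as long as a camera call. They do not tell look-alikes from the thing itself.
- ctrl.spot_in(camera, label): "bbox" ([centre column, centre row, width, height] in pixels, round what is visible of it).
- ctrl.place_of(camera, label): "centre" ([column, row] in pixels: a listed point, or the origin of a listed thing).
The state is a dict: "time_s": time; "qpos": joint angles; "joint_vel": joint speeds; "tau": joint torques, N m; "ee_pos": TCP position; "eef_rot": TCP orientation; "force": force on the tool from outside, world axes, zero at the start; "moment": the same for the moment, N m; "grip_width": finger opening in m.
Only numpy, scipy, OpenCV 4.12 (cv2) and the standard library are available. Lean on these libraries where they do the work, as an engineer would, in place of code of your own. Each camera call takes 0.05 s, during which the arm holds its last target. There are 200 camera calls.

TASK

Take the orange spring-tipped key from its wooden stand and slide its tip along the black groove in the model scenery board until it drops into the hidden catch hole, then push the catch all the way down so that the green hatch pops ajar. Put the key back upright and fully home in its stand, and leave the other things on the bench where they are.

Things in the scene. Friction and masses are not known exactly. Their poses are not given: they have to be found in the camera images.
- key_center (a point): Centre of the handle of the key, a loose orange tool of about 145 g. Its square handle is 24 x 24 mm and 95 mm long (47.5 mm above and below this point; the top 5 mm is an 18 mm wide black cap). z runs up the handle, away from the tip; x and y are square to its flats. It starts upright in its stand, rod in the hole, handle resting on the stand's top
- key: The same key; origin at the centre of the underside of its square handle, where the rod comes out; axes as at key_center
- key_tip (a point): The round end of the key's 8 mm diameter steel rod, which sticks 50 mm out of the handle's underside: 97.5 mm below key_center when free. The rod is sprung and slides up into the handle by at most 16 mm (350 N/m: 2.8 N at 8 mm, 5.6 N at the 16 mm stop), then is solid. This point moves with the rod
- stand_top (a point): Centre of the mouth of the hole in the top of the key's stand, a fixed pale wooden block, a 70 mm cube, so 70 mm above the bench. The hole is 16 mm in diameter and goes right through. Axes are square to the block, z up; the key's handle starts square to it. The key is fully home when its handle's underside rests on this surface
- board: The fixed brown model scenery board, 240 mm (its x) by 300 mm (its y), surface 36 mm above the bench; origin at the centre of its underside. On its far half (+x): green hatch, pale mounds up to 22 mm high, three thin 60 mm lamp posts along the far edge, a tiny brick wall 24 mm high at (-12, 62 to 79) mm. The black groove with bright edging is near its -x edge
- groove_mid (a point): Middle of the floor of the black groove, 30 mm above the bench. The groove runs along this y, 120 mm long, 14 mm wide, 6 mm deep, closed at both ends. The catch hole, black in black, is somewhere in its floor, not reported: its centre at most 40 mm along from here. The hole has the groove's full width and is 16 mm long; the black catch's top lies 10 mm below the floor
- catch (a joint): How far the sunken catch has been pushed down, in m: 0 untouched, 0.008 fully down (18 mm below the groove's floor). It resists with about 8 N, has no spring and stays where it is pushed
- hatch (a joint): Opening of the green hatch in the board, 96 x 90 x 5 mm, in rad: 0 shut, 0.25 popped ajar. It is linked to the catch and rises as the catch goes down; its hinge is on the board's far (+x) side
- tub: Bystander: open yellow tub, 90 mm diameter, 50 mm high; origin under its centre
- jar_a: Bystander: white jar, 52 mm diameter, 75 mm high; origin under its centre
- jar_b: Bystander: amber jar, 52 mm diameter, 75 mm high; origin under its centre
- brush: Bystander: brush lying on the bench at one side; long axis x, origin at its middle underneath
- ruin: Bystander: small pale plaster model ruin, 40 x 40 x 39 mm; origin under its centre
Not all that is in view belongs to the job. Of the things shaped like the key, the orange one is meant.

How it is judged:
By the outcome, as a careful person would: the job done as asked, in the order asked, and still so for the second after the job is handed in, with the robot touching nothing.
It also fails if it takes over 61 s, if anything falls off the work surface, if the arm or the gripper's body presses on something with over 40 N, if the wrist force passes 120 N, or if a joint passes its speed limit or range.

## Working session

There is one attempt and no reset: what is moved stays moved. The work goes in short steps, Python scripts to look and compute and a shell command to move; the robot and the scene stay as the last step left them, time stands still between calls to the robot, and variables do not carry over. Pictures are saved under pics/ and viewed, about 8 in all and at most 12, crops included, and the job is handed in when it is done.

```bash
mkdir -p pics; cat > h.py <<'E'
import numpy as np, cv2
from station import ctrl
def K(n):
    p=ctrl.camera_params(n); f=240/np.tan(np.radians(p["vertical_fov"])/2)
    return f,p["cx"],p["cy"],np.array(p["camera_from_world"])
def at_depth(n,u,v,d):
    f,cx,cy,T=K(n); return (np.linalg.inv(T)@[(u-cx)*d/f,(v-cy)*d/f,d,1])[:3]
def at_z(n,u,v,z):
    f,cx,cy,T=K(n); W=np.linalg.inv(T); o=W[:3,3]; r=W[:3,:3]@[(u-cx)/f,(v-cy)/f,1]
    return o+r*(z-o[2])/r[2]
def proj(n,p):
    f,cx,cy,T=K(n); c=T@np.append(p,1); return c[0]/c[2]*f+cx,c[1]/c[2]*f+cy
def cloud(n,depth):
    f,cx,cy,T=K(n); v,u=np.mgrid[:480,:640]; d=depth
    P=np.stack([(u-cx)*d/f,(v-cy)*d/f,d,np.ones_like(d)],-1)@np.linalg.inv(T).T
    return P[...,:3]
E
python3 - <<'E'
from h import *
np.set_printoptions(precision=4,suppress=True)
for n in("top","side"):
    im,d=ctrl.camera(n); np.savez(f"pics/{n}0.npz",im=im,d=d)
    cv2.imwrite(f"pics/{n}0.png",im[...,::-1])
    f,cx,cy,T=K(n); print(n,f,cx,cy,np.linalg.inv(T)[:3,3],T[2,:3])
    for l in("key_center","key_tip","stand_top","groove_mid","board","hatch","key"):
        print(l,[(np.round(r["centre"],1),round(r["score"],2)) for r in ctrl.place_of(n,l)[:3]])
o=ctrl.get_obs();print(o)
E
```

```text
top 451.8643235941117 316.59502855432675 235.98413810126485 [0.2526 0.002  1.1875] [ 0.2331  0.0026 -0.9725]
key_center [(array([166.7, 300.5]), 0.74), (array([200.6, 223.8]), 0.69), (array([176.8, 258.7]), 0.57)]
key_tip []
stand_top [(array([184.2, 264.6]), 0.77)]
groove_mid [(array([331.6, 255.4]), 0.69)]
board [(array([332.2, 232.5]), 0.9), (array([147.1, 242.3]), 0.62)]Traceback (most recent call last):
  File "<stdin>", line 8, in <module>
ValueError: it knows: board, brush, groove_mid, jar, key, key_center, key_tip, ruin, stand_top, tub
```

```bash
python3 - <<'E'
from h import *
np.set_printoptions(precision=4,suppress=True)
for n in("side",):
    im,d=ctrl.camera(n); np.savez(f"pics/{n}0.npz",im=im,d=d)
    cv2.imwrite(f"pics/{n}0.png",im[...,::-1])
    f,cx,cy,T=K(n); print(n,f,cx,cy,np.linalg.inv(T)[:3,3],T[2,:3])
    for l in("key_center","stand_top","groove_mid","board"):
        print(l,[(np.round(r["centre"],1),round(r["score"],2)) for r in ctrl.place_of(n,l)[:3]])
o=ctrl.get_obs();print(o)
E
```

```text
side 505.3371322201021 323.7968030357238 240.71479906273797 [-0.0048 -0.6359  1.0458] [ 0.4143  0.5093 -0.7543]
key_center [(array([243.3, 206.8]), 0.89), (array([265.9, 174.9]), 0.84), (array([193.8, 191.5]), 0.67)]
stand_top [(array([228.5, 188.4]), 0.6)]
groove_mid [(array([327.6, 269.9]), 0.61)]
board [(array([344.6, 268.9]), 0.68)]
{'time_s': 0.55, 'qpos': array([ 1.1394,  0.2999,  1.521 , -0.    ,  1.3207, -0.0666]), 'joint_vel': array([ 0.0007, -0.0004, -0.0016,  0.0006, -0.0001, -0.0005]), 'tau': array([  0.0003, -53.1399, -35.2802,   0.0709,   0.0212,  -0.0001]), 'ee_pos': array([0.1962, 0.5138, 0.2054]), 'eef_rot': array([3.1416, 0.    , 1.206 ]), 'force': array([-0.4567, -0.4215,  0.3719]), 'moment': array([ 0.0034,  0.0095, -0.0039]), 'grip_width': 0.0941993232638596}
```

View pics/top0.png

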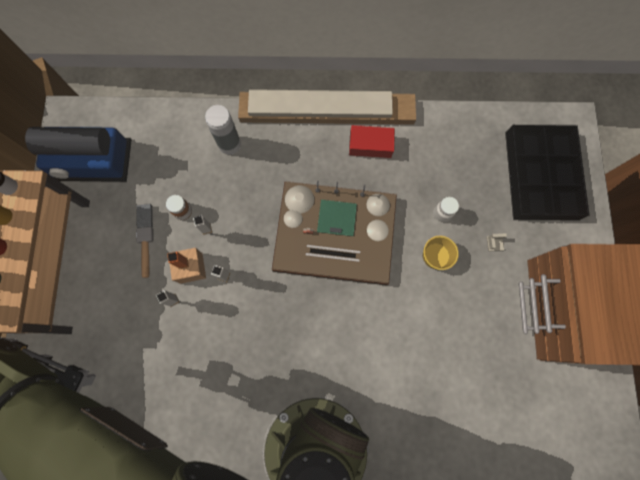

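View pics/side0.png

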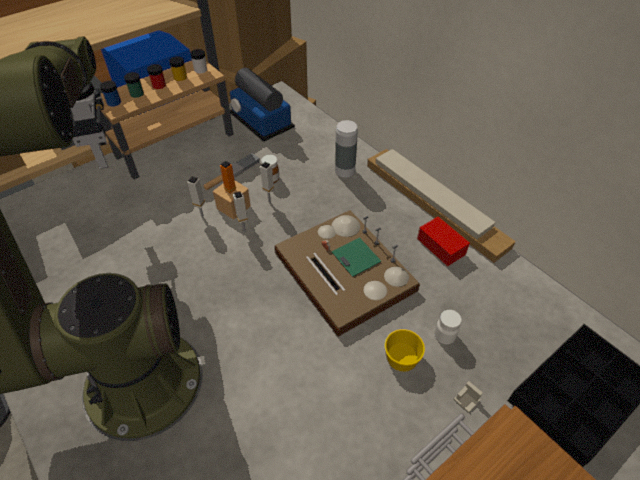

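The orange key is in its stand at top (178,258) / side (228,177). Three pale look-alike keys stand close around it, at top (200,222), (217,270) and (164,297). The groove is at top (332,254).

```bash
cat > m.py <<'E'
from h import *
np.set_printoptions(precision=4,suppress=True)
D={n:np.load(f"pics/{n}0.npz") for n in("top","side")}
for n,boxes in(("top",dict(stand=(160,240,215,290),board=(265,175,405,290),k1=(188,205,212,235),k2=(205,260,228,282),k3=(153,285,178,305),jar=(160,190,192,222))),("side",dict(stand=(205,150,255,225),board=(265,200,425,335),k1=(255,155,280,200),k2=(228,188,252,225),k3=(185,172,208,212),jar=(262,150,282,182)))):
    P=cloud(n,D[n]["d"]); im=D[n]["im"]; hsv=cv2.cvtColor(im,cv2.COLOR_RGB2HSV)
    for k,(a,b,c,e) in boxes.items():
        p=P[b:e,a:c].reshape(-1,3); h=hsv[b:e,a:c].reshape(-1,3)
        if k=="stand":
            print(n,"zmax",p[:,2].max())
            for lo,hi,nm in((.064,.076,"standtop"),(.155,.175,"keytop")):
                m=(p[:,2]>lo)&(p[:,2]<hi); q=p[m]
                if len(q)<4: continue
                print(n,nm,len(q),q.mean(0),q.min(0),q.max(0))
                w=[tuple(x) for x in q[:,:2]*1000]; r=cv2.minAreaRect(np.float32(w)); print("  rect",r)
            m=(h[:,0]<14)&(h[:,1]>200)&(p[:,2]>.08); print(n,"orange",m.sum(),p[m].mean(0),p[m].min(0),p[m].max(0))
        elif k=="board":
            m=(p[:,2]>.031)&(p[:,2]<.041); print(n,"board",cv2.minAreaRect(np.float32(p[m][:,:2]*1000)),np.median(p[m][:,2]))
            g=(im[b:e,a:c].reshape(-1,3).max(1)<30)&(p[:,2]>.02); print(n,"black",g.sum(),cv2.minAreaRect(np.float32(p[g][:,:2]*1000)),p[g].mean(0))
        else:
            m=p[:,2]>.03; q=p[m]; print(n,k,np.median(q,0),q.min(0),q.max(0))
# composite of crops
a=cv2.resize(D["top"]["im"][200:310,145:235],None,fx=4,fy=4,interpolation=cv2.INTER_CUBIC)
b=cv2.resize(D["side"]["im"][145:255,180:290],(440,440),interpolation=cv2.INTER_CUBIC)
cv2.imwrite("pics/crop1.png",np.hstack([a,b])[...,::-1])
E
python3 m.py
```

```text
top zmax 1.187486356362515
top standtop 547 [0.4419 0.3299 0.0706] [0.4059 0.2963 0.064 ] [0.4877 0.3714 0.0758]
  rect ((446.7686767578125, 337.6834411621094), (71.07726287841797, 71.64612579345703), 12.219575881958008)
top keytop 110 [0.4456 0.3356 0.1634] [0.4333 0.3239 0.1551] [0.459  0.3507 0.1702]
  rect ((446.2900085449219, 337.3470764160156), (23.153564453125, 24.655532836914062), 10.631531715393066)m.py:15: RuntimeWarning: Mean of empty slice.
  m=(h[:,0]<14)&(h[:,1]>200)&(p[:,2]>.08); print(n,"orange",m.sum(),p[m].mean(0),p[m].min(0),p[m].max(0))
  ret = um.true_divide(
Traceback (most recent call last):
  File "m.py", line 15, in <module>
    m=(h[:,0]<14)&(h[:,1]>200)&(p[:,2]>.08); print(n,"orange",m.sum(),p[m].mean(0),p[m].min(0),p[m].max(0))
                                                                                   ~~~~~~~~^^^
ValueError: zero-size array to reduction operation minimum which has no identity
```

```bash
sed -i 's/print(n,"orange".*/print(n,"orange",m.sum(),p[m].mean(0) if m.any() else 0)/; s/m=p\[:,2\]>.03; q/m=(p[:,2]>.03)\&(p[:,2]<.3); q/' m.py; python3 m.py
```

```text
top zmax 1.187486356362515
top standtop 547 [0.4419 0.3299 0.0706] [0.4059 0.2963 0.064 ] [0.4877 0.3714 0.0758]
  rect ((446.7686767578125, 337.6834411621094), (71.07726287841797, 71.64612579345703), 12.219575881958008)
top keytop 110 [0.4456 0.3356 0.1634] [0.4333 0.3239 0.1551] [0.459  0.3507 0.1702]
  rect ((446.2900085449219, 337.3470764160156), (23.153564453125, 24.655532836914062), 10.631531715393066)
top orange 0 0
top board ((544.8230590820312, -42.861968994140625), (304.90087890625, 245.91424560546875), 83.7959976196289) 0.036754527214574284
top black 0 ((0.0, 0.0), (0.0, 0.0), 0.0) [nan nan nan]
top k1 [0.5343 0.2849 0.1215] [0.5263 0.2749 0.031 ] [0.6099 0.3488 0.1515]
top k2 [0.4148 0.2311 0.1376] [0.4045 0.2228 0.0567] [0.4308 0.2531 0.1498]
top k3 [0.3546 0.3545 0.1277] [0.3409 0.3447 0.052 ] [0.373  0.3746 0.1493]
top jar [0.5976 0.3661 0.0738] [0.5769 0.3464 0.031 ] [0.6273 0.3947 0.082 ]
side zmax 1.0458115693925092
side standtop 340 [0.4353 0.3196 0.0701] [0.4012 0.2199 0.0641] [0.486  0.3716 0.0758]
  rect ((444.1361083984375, 295.3868103027344), (152.038528442382
[... 366 characters left out ...]
, 44.650856018066406) 0.03687059363328704
side black 101 ((275.2296142578125, -304.080810546875), (857.044189453125, 140.16778564453125), 59.124046325683594) [ 0.481  -0.0403  0.0399]
side k1 [0.543  0.2875 0.0781] [0.5224 0.2703 0.0304] [0.6236 0.3955 0.1484]
side k2 [0.4201 0.2378 0.0742] [0.4012 0.2196 0.0304] [0.4866 0.3327 0.1491]
side k3 [0.3511 0.3519 0.1038] [0.339  0.3393 0.0303] [0.3736 0.3716 0.1505]
side jar [0.5518 0.294  0.0889] [0.5226 0.2715 0.0304] [0.6236 0.3955 0.1484]m.py:18: RuntimeWarning: Mean of empty slice.
  g=(im[b:e,a:c].reshape(-1,3).max(1)<30)&(p[:,2]>.02); print(n,"black",g.sum(),cv2.minAreaRect(np.float32(p[g][:,:2]*1000)),p[g].mean(0))
  ret = um.true_divide(
```

View pics/crop1.png

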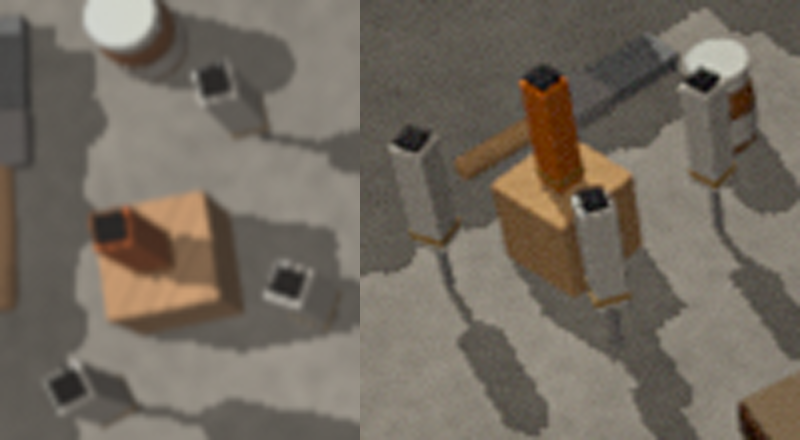

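The crop confirms it. The orange key stands square in its stand, with all three pale keys at least 90 mm away. Next I'll locate the groove and look for a dip in its depth profile.

```bash
cat > g.py <<'E'
from h import *
np.set_printoptions(precision=4,suppress=True,linewidth=150)
for n,(a,b,c,e) in dict(top=(295,238,372,270),side=(298,245,352,300)).items():
    D=np.load(f"pics/{n}0.npz"); im=D["im"]; P=cloud(n,D["d"])
    for l in ("groove_mid","stand_top"): 
        for r in []: pass
    g=im[b:e,a:c].max(2).astype(int); s=im[b:e,a:c].max(2).astype(int)-im[b:e,a:c].min(2)
    v,u=np.where(g<45); w=np.array([at_z(n,x+a,y+b,.033) for x,y in zip(u,v)])
    print(n,"dark",len(u),cv2.minAreaRect(np.float32(w[:,:2]*1000)),w.mean(0))
    v,u=np.where((g>130)&(s<25)); w=np.array([at_z(n,x+a,y+b,.0365) for x,y in zip(u,v)])
    print(n,"bright",len(u),cv2.minAreaRect(np.float32(w[:,:2]*1000)),w.mean(0))
    print(n,"net",at_z(n,*dict(top=(331.6,255.4),side=(327.6,269.9))[n],.03), "stand",at_z(n,*dict(top=(184.2,264.6),side=(228.5,188.4))[n],.07))
# depth profile along the groove, several frames
n="top"; z=[]
for i in range(6):
    ctrl_im,d=ctrl.camera(n); z.append(cloud(n,d)[...,2])
z=np.median(z,0); 
for u in range(303,364,2): print(u, (z[249:260,u]*1000).round(0).astype(int), ctrl_im[249:260,u].max(1))
E
python3 g.py
```

```text
top dark 101 ((484.8996887207031, -36.85652160644531), (112.91664123535156, 6.156206130981445), 84.24298095703125) [ 0.4848 -0.0385  0.033 ]
top bright 264 ((484.37884521484375, -36.662010192871094), (136.41256713867188, 28.955951690673828), 83.7138671875) [ 0.4843 -0.0362  0.0365]
top net [ 0.4785 -0.0347  0.03  ] stand [0.4426 0.3357 0.07  ]
side dark 179 ((452.1436462402344, -34.38703918457031), (113.43888854980469, 77.17646026611328), 83.21945190429688) [ 0.4657 -0.0421  0.033 ]
side bright 211 ((450.8128356933594, -34.94866180419922), (138.44093322753906, 96.01213836669922), 83.23926544189453) [ 0.4818 -0.0422  0.0365]
side net [ 0.4989 -0.0325  0.03  ] stand [0.4444 0.3421 0.07  ]
303 [36 37 37 38 36 35 37 38 38 36 38] [111 112 111 111 111 111 111 111 112 111 111]
305 [38 36 37 36 36 38 36 37 37 35 35] [111 111 111 114 126 131 122 113 111 111 111]
307 [36 37 36 35 37 38 36 36 37 38 36] [110 111 111 122 155 169 145 117 110 111 111]
309 [37 36 37 38 38 38 37 34 37 34 37] [103  99  92 102 140 165 147 118 111 111 111]
311 [30 32 30 31 38 37 36 36 37 38 37] [ 46  39  39  67 125 164 
[... 1530 characters left out ...]
 38  52 104 156 162]
349 [36 39 36 31 32 29 31 32 36 36 38] [132 163 159 110  57  40  39  47  93 153 173]
351 [38 37 38 35 30 30 30 30 31 39 38] [125 161 168 127  70  42  39  42  76 135 165]
353 [38 38 35 37 30 31 30 30 31 35 38] [120 153 169 139  82  45  38  41  67 126 167]
355 [36 37 39 37 30 30 32 31 30 35 37] [117 144 169 151  99  66  63  65  77 118 163]
357 [35 37 38 38 38 36 36 38 36 37 37] [113 134 165 161 129 111 110 111 110 123 158]
359 [38 35 38 38 35 36 38 38 36 37 36] [111 124 153 155 127 113 110 111 111 114 129]
361 [35 40 36 38 36 36 36 35 37 36 38] [111 112 114 114 112 111 111 111 111 111 111]
363 [36 37 36 37 36 35 38 36 37 38 37] [111 111 111 111 111 111 111 111 111 111 111]
```

The depth shows the catch hole directly: it is at top columns 342–348, around row 254.5. Next step is to approach above the key.

```bash
cat >> h.py <<'E'
from scipy.spatial.transform import Rotation as Rn
def delta(target,yaw):
    o=ctrl.get_obs(); R=Rn.from_euler("xyz",o["eef_rot"]); G=Rn.from_euler("xyz",[np.pi,0,yaw])
    print("TCP",o["ee_pos"].round(4),o["eef_rot"].round(4),"shift cm (before turn)",(R.inv().apply(np.array(target)-o["ee_pos"])*100).round(2),"turn",(R.inv()*G).as_rotvec().round(3))
E
python3 - <<'E'
from h import *
print("hole",at_z("top",345.2,254.5,.03), at_z("top",345.2,254.5,.02))
n="side";D=np.load("pics/side0.npz");im=D["im"];P=cloud(n,D["d"]);a,b,c,e=298,245,352,300
g=np.uint8((im[b:e,a:c].max(2)<60)&(np.abs(P[b:e,a:c,2]-.028)<.015))
N,L,S,C=cv2.connectedComponentsWithStats(g); i=1+S[1:,4].argmax(); v,u=np.where(L==i)
w=np.array([at_z(n,x+a,y+b,.033) for x,y in zip(u,v)]); print("side dark",len(u),cv2.minAreaRect(np.float32(w[:,:2]*1000)))
delta([.4455,.3365,.205],1.78)
E
python3 -m inch '[-0.96,3.705,0,0,0,0,0.6, -0.96,3.705,0,0,0,0,0.6, -0.96,3.705,0,0,0,0,0.6, -0.96,3.705,0,0,0,0,0.6, -0.96,3.705,0,0,0,0,0.6, -0.96,3.705,0,0,0,0,0.6, -0.96,3.705,0,0,0,0,0.6, -0.96,3.705,0,0,0,0,0.6, 0,0,0,0,0,-0.144,0.6, 0,0,0,0,0,-0.144,0.6, 0,0,0,0,0,-0.144,0.6, 0,0,0,0,0,-0.143,0.6, 0,0,0,0,0,0,0.6, 0,0,0,0,0,0,0.6]' 30
python3 -c "
from h import *
delta([.4455,.3365,.1],1.78)"
```

```text
hole [ 0.48133072 -0.07012946  0.03      ] [ 0.48330643 -0.07075271  0.02      ]
side dark 166 ((485.8100280761719, -37.63655090332031), (117.54834747314453, 11.23021125793457), 83.73790740966797)
TCP [0.1962 0.5138 0.2055] [-3.1416 -0.      1.206 ] shift cm (before turn) [-7.67 29.61  0.05] turn [-0.    -0.    -0.574]
time_s: 2.6
ee_pos: [0.4457, 0.3363, 0.2055]
eef_rot: [3.142, -0.0, 1.778]
force: [0.5, 0.1, 0.4]
grip_width: 0.0569
TCP [0.4457 0.3363 0.2055] [ 3.1416 -0.      1.7778] shift cm (before turn) [ 0.02 -0.02 10.55] turn [ 0.    -0.    -0.002]
```

```bash
python3 -m inch '[0,0,2.5,0,0,0,0.6, 0,0,2.5,0,0,0,0.6, 0,0,2.5,0,0,0,0.6, 0,0,2.5,0,0,0,0.6, 0,0,0.6,0,0,0,0.6, 0,0,0,0,0,0,0.6, 0,0,0,0,0,0,0, 0,0,0,0,0,0,0, 0,0,0,0,0,0,0, 0,0,0,0,0,0,0, 0,0,0,0,0,0,0]' 40
python3 - <<'E'
from h import *
im,d=ctrl.camera("side"); np.savez("pics/s1.npz",im=im,d=d)
t,_=ctrl.camera("top")
cv2.imwrite("pics/grasp.png",np.hstack([cv2.resize(im[120:260,150:290],(400,400),interpolation=3),cv2.resize(t[200:310,130:240],(400,400),interpolation=3)])[...,::-1])
print(ctrl.get_obs()["force"],ctrl.get_obs()["moment"],ctrl.get_obs()["ee_pos"])
E
```

```text
time_s: 3.98
ee_pos: [0.4458, 0.3364, 0.0996]
eef_rot: [3.141, -0.0, 1.781]
force: [-0.9, -0.4, 3.4]
grip_width: 0.0241
[-0.34620639 -0.3566162   3.08506662] [-0.01931455  0.22242524 -0.00417115] [0.44578901 0.33636037 0.0996898 ]
```

View pics/grasp.png

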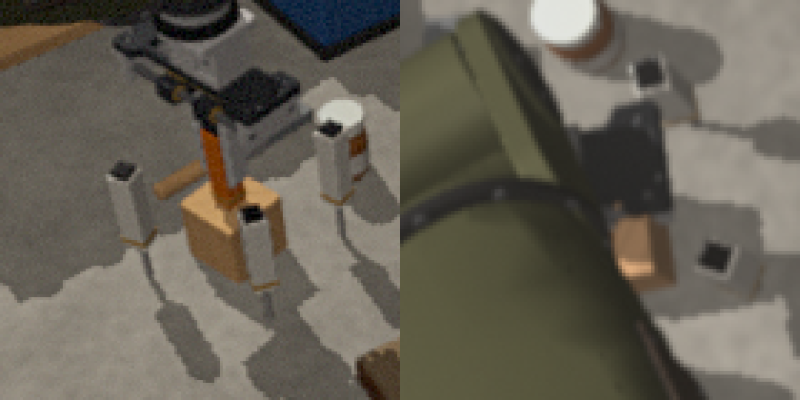

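Grip is flush: the opening reads 24.1 mm on the 24 mm handle. Next: lift.

```bash
python3 -m inch '[0,0,-0.5,0,0,0,0, 0,0,-1,0,0,0,0, 0,0,-2,0,0,0,0, 0,0,-3,0,0,0,0, 0,0,-3,0,0,0,0, 0,0,-3,0,0,0,0, 0,0,-3,0,0,0,0, 0,0,0,0,0,0,0, 0,0,0,0,0,0,0, 0,0,0,0,0,0,0]'
python3 - <<'E'
from h import *
delta([.485,-.037,.255],1.78)
E
```

```text
time_s: 5.32
ee_pos: [0.4454, 0.3361, 0.2531]
eef_rot: [-3.14, 0.001, 1.781]
force: [0.9, -0.0, -1.3]
grip_width: 0.0242
TCP [0.4454 0.3361 0.2531] [-3.1396e+00  8.0000e-04  1.7810e+00] shift cm (before turn) [-37.31  -3.91  -0.15] turn [-0.002  0.001  0.001]
```

```bash
python3 -m inch '[-3.73,-0.39,0,0,0,0,0, -3.73,-0.39,0,0,0,0,0, -3.73,-0.39,0,0,0,0,0, -3.73,-0.39,0,0,0,0,0, -3.73,-0.39,0,0,0,0,0, -3.73,-0.39,0,0,0,0,0, -3.73,-0.39,0,0,0,0,0, -3.73,-0.39,0,0,0,0,0, -3.73,-0.39,0,0,0,0,0, -3.73,-0.39,0,0,0,0,0, 0,0,9,0,0,0,0]'; python3 -m inch '[-3.73,-0.39,0,0,0,0,0, -3.73,-0.39,0,0,0,0,0, -3.73,-0.39,0,0,0,0,0, -3.73,-0.39,0,0,0,0,0, -3.73,-0.39,0,0,0,0,0, -3.73,-0.39,0,0,0,0,0, -3.73,-0.39,0,0,0,0,0, -3.73,-0.39,0,0,0,0,0, -3.73,-0.39,0,0,0,0,0, -3.73,-0.39,0,0,0,0,0, 0,0,4,0,0,0,0, 0,0,3,0,0,0,0, 0,0,0,0,0,0,0, 0,0,0,0,0,0,0]'
python3 - <<'E'
from h import *
delta([.485,-.037,.18],1.78)
R=[]
for n in("side","top"):
    im,d=ctrl.camera(n); np.savez(f"pics/{n}2.npz",im=im,d=d); R.append(im)
    for l in("key_tip","key_center","key"): print(n,l,[(np.round(r["centre"],1),round(r["score"],2)) for r in ctrl.place_of(n,l)[:4]])
cv2.imwrite("pics/over.png",np.hstack([cv2.resize(R[0][160:340,250:430],(400,400),interpolation=3),cv2.resize(R[1][180:290,280:390],(400,400),interpolation=3)])[...,::-1])
E
```

```text
time_s: 7.08
ee_pos: [0.4858, -0.0366, 0.1855]
eef_rot: [3.141, 0.0, 1.781]
force: [0.7, 0.6, -1.1]
grip_width: 0.024
TCP [ 0.4858 -0.0366  0.1855] [3.1407e+00 3.0000e-04 1.7812e+00] shift cm (before turn) [-0.02 -0.09  0.55] turn [0.001 0.    0.001]
side key_tip [(array([272.8, 201.2]), 0.46), (array([202.1, 218.6]), 0.45), (array([322.9, 254.7]), 0.41)]
side key_center [(array([265.5, 176.8]), 0.86), (array([195.6, 191.5]), 0.85), (array([323.6, 227.9]), 0.82), (array([240.7, 205.4]), 0.63)]
side key [(array([327.4, 238.4]), 0.9), (array([201.3, 205. ]), 0.85), (array([242.7, 219. ]), 0.82), (array([266.8, 189.9]), 0.5)]
top key_tip []
top key_center [(array([169.7, 298.7]), 0.68), (array([221.8, 274.7]), 0.54), (array([201.2, 224.3]), 0.5)]
top key [(array([173.3, 300.5]), 0.79), (array([224.1, 274.5]), 0.66), (array([208. , 227.3]), 0.52), (array([183.4, 261.1]), 0.3)]out of range: a shift must lie within [-6.25, 6.25]
```

View pics/over.png

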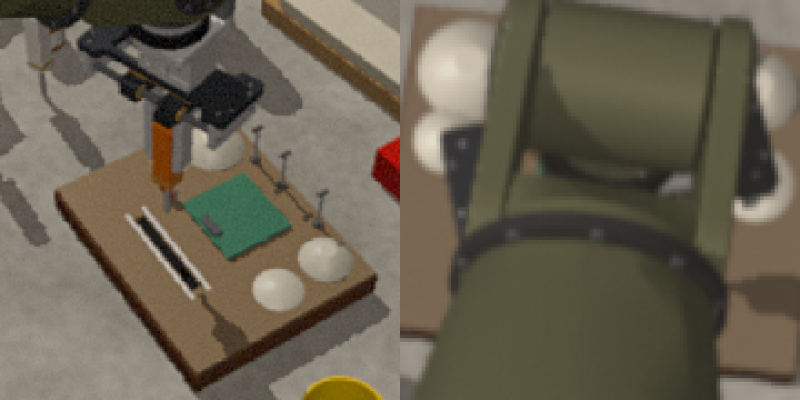

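The orange key is held and over the groove. The tip shows at side (326,254), and the top view is blocked by the arm. I'll compute the tip's offset from the TCP.

```bash
python3 - <<'E'
from h import *
np.set_printoptions(precision=4,suppress=True,linewidth=140)
D=np.load("pics/side2.npz");P=cloud("side",D["d"]);im=D["im"].astype(int)
print("tip at z .106",at_z("side",325.6,253.6,.106),"net",at_z("side",322.9,254.7,.106))
print("expected tip px",proj("side",[.4858,-.0366,.106]),"underside",proj("side",[.4858,-.0366,.156]))
m=(P[...,2]>.095)&(P[...,2]<.17)&(np.hypot(P[...,0]-.4858,P[...,1]+.0366)<.035)
v,u=np.where(m)
for r in range(v.min(),v.max()+1,2):
    q=m[r]; c=np.where(q)[0]
    if len(c): print(r,c.min(),c.max(),np.median(P[r][q],0),im[r,c].mean(0).round())
E
```

```text
tip at z .106 [ 0.4888 -0.0362  0.106 ] net [ 0.4816 -0.0348  0.106 ]
expected tip px (np.float64(324.73395479645086), np.float64(254.31165465759804)) underside (np.float64(324.8406608913132), np.float64(240.68543705696786))
237 331 332 [ 0.4985 -0.0453  0.1677] [104.  74.  49.]
239 318 331 [ 0.4822 -0.0397  0.1672] [99. 64. 22.]
241 318 330 [ 0.4749 -0.0414  0.1646] [102.  65.  20.]
243 321 328 [ 0.4755 -0.0489  0.1616] [107.  68.  27.]
245 323 326 [ 0.4792 -0.0453  0.1533] [106.  62.  34.]
247 323 326 [ 0.4832 -0.039   0.1374] [89. 81. 74.]
249 323 326 [ 0.4837 -0.0381  0.1295] [90. 82. 72.]
251 323 326 [ 0.4825 -0.0384  0.1215] [91. 84. 74.]
253 323 326 [ 0.4816 -0.0404  0.1163] [92. 82. 74.]
```

The tip is under the TCP to within 1 mm, and centred on the groove. Lowering now.

```bash
python3 -m inch '[0,0,2.2,0,0,0,0, 0,0,2.2,0,0,0,0, 0,0,2,0,0,0,0, 0,0,0.6,0,0,0,0, 0,0,0,0,0,0,0, 0,0,0,0,0,0,0]'; python3 -m inch '[0,0,0.5,0,0,0,0, 0,0,0.4,0,0,0,0, 0,0,0.3,0,0,0,0, 0,0,0.2,0,0,0,0, 0,0,0,0,0,0,0, 0,0,0,0,0,0,0]'
python3 - <<'E'
from h import *
o=ctrl.get_obs();print(o["force"],o["moment"],o["ee_pos"])
im,d=ctrl.camera("side"); np.savez("pics/side3.npz",im=im,d=d)
cv2.imwrite("pics/ingroove.png",cv2.resize(im[200:320,265:385],(600,600),interpolation=3)[...,::-1])
E
```

```text
time_s: 8.22
ee_pos: [0.4858, -0.0367, 0.1153]
eef_rot: [3.14, 0.0, 1.781]
force: [-0.1, 0.3, -1.8]
grip_width: 0.0238
time_s: 8.98
ee_pos: [0.4855, -0.0366, 0.1006]
eef_rot: [3.141, 0.0, 1.781]
force: [2.2, 0.5, 1.2]
grip_width: 0.0239
[2.19234135 0.54686018 1.2452057 ] [-0.06702904 -0.26119405 -0.01171956] [ 0.48554854 -0.0366388   0.10061615]
```

View pics/ingroove.png

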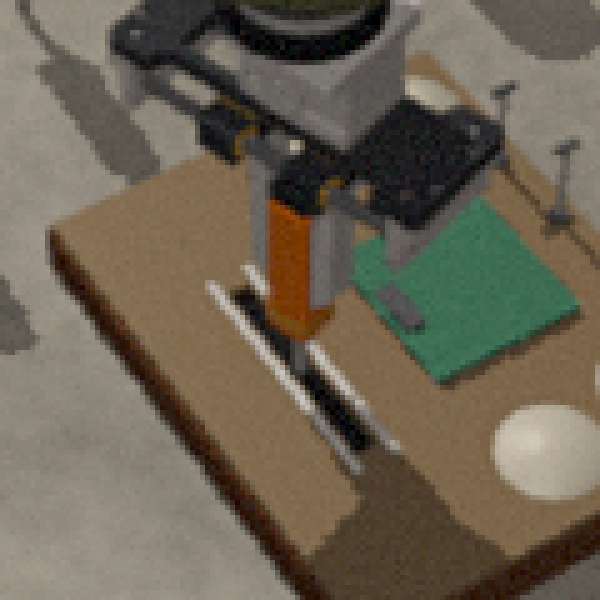

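The tip is in the groove. The force change of about 2.7 N corresponds to about 8 mm of spring compression. Sliding toward the hole in −y.

```bash
python3 -m inch '[-0.247,-0.03,0,0,0,0,0, -0.237,-0.079,0,0,0,0,0, -0.237,-0.079,0,0,0,0,0, -0.237,-0.079,0,0,0,0,0, -0.237,-0.079,0,0,0,0,0, -0.237,-0.079,0,0,0,0,0, -0.237,-0.079,0,0,0,0,0, -0.237,-0.079,0,0,0,0,0, 0,0,0,0,0,0,0]'; python3 -m inch '[-0.237,-0.079,0,0,0,0,0, -0.237,-0.079,0,0,0,0,0, 0,0,0,0,0,0,0]';  python3 -m inch '[-0.19,-0.063,0,0,0,0,0, -0.19,-0.063,0,0,0,0,0, 0,0,0,0,0,0,0]'; python3 -m inch '[-0.19,-0.063,0,0,0,0,0, -0.095,-0.032,0,0,0,0,0, 0,0,0,0,0,0,0]'
```

```text
time_s: 10.15
ee_pos: [0.4836, -0.0569, 0.1004]
eef_rot: [-3.141, 0.001, 1.781]
force: [-0.6, -0.8, 1.7]
grip_width: 0.0233
time_s: 10.52
ee_pos: [0.4831, -0.062, 0.1005]
eef_rot: [-3.141, 0.001, 1.781]
force: [-0.4, -2.5, 1.7]
grip_width: 0.0236
time_s: 10.9
ee_pos: [0.4825, -0.0658, 0.1002]
eef_rot: [-3.141, 0.0, 1.781]
force: [-0.2, -3.4, -1.5]
grip_width: 0.0239
time_s: 11.28
ee_pos: [0.4823, -0.0684, 0.1004]
eef_rot: [-3.141, -0.0, 1.781]
force: [0.1, -0.7, -1.4]
grip_width: 0.0242
```

The tip dropped at y ≈ −0.066, where the spring load vanished. I'll centre it a little more and press down.

```bash
python3 -m inch '[-0.12,-0.04,0,0,0,0,0, 0,0,0.5,0,0,0,0, 0,0,0.4,0,0,0,0, 0,0,0.4,0,0,0,0, 0,0,0.2,0,0,0,0, 0,0,0,0,0,0,0]'; python3 -m inch '[0,0,0.2,0,0,0,0, 0,0,0.2,0,0,0,0, 0,0,0,0,0,0,0]';python3 -m inch '[0,0,0.2,0,0,0,0, 0,0,0.2,0,0,0,0, 0,0,0,0,0,0,0]'
```

```text
time_s: 12.02
ee_pos: [0.4824, -0.0697, 0.0855]
eef_rot: [3.141, 0.0, 1.781]
force: [0.5, -0.5, 2.9]
grip_width: 0.0236
time_s: 12.4
ee_pos: [0.4824, -0.0697, 0.0816]
eef_rot: [3.141, 0.0, 1.781]
force: [1.3, -0.7, 5.2]
grip_width: 0.0237
time_s: 12.78
ee_pos: [0.4824, -0.0697, 0.0776]
eef_rot: [3.141, 0.0, 1.781]
force: [1.1, -1.8, 5.1]
grip_width: 0.0241
```

```bash
python3 -m inch '[0,0,0.15,0,0,0,0, 0,0,0.1,0,0,0,0, 0,0,0,0,0,0,0]'; python3 -m inch '[0,0,0.1,0,0,0,0, 0,0,0,0,0,0,0]';python3 -m inch '[0,0,0.1,0,0,0,0, 0,0,0,0,0,0,0]'
```

```text
time_s: 13.15
ee_pos: [0.4824, -0.0697, 0.0751]
eef_rot: [3.141, 0.0, 1.781]
force: [0.8, -0.7, 5.6]
grip_width: 0.0239
time_s: 13.4
ee_pos: [0.4826, -0.0698, 0.0747]
eef_rot: [3.14, 0.001, 1.781]
force: [-1.8, -0.8, 12.9]
grip_width: 0.0242
time_s: 13.65
ee_pos: [0.4829, -0.0698, 0.0743]
eef_rot: [3.14, 0.001, 1.781]
force: [-3.7, 1.1, 21.2]
grip_width: 0.0238
```

It hit a hard stop at 21 N, with the catch at the bottom. Lifting out, then I'll check the hatch.

```bash
python3 -m inch '[0,0,-0.5,0,0,0,0, 0,0,-1.5,0,0,0,0, 0,0,-2.5,0,0,0,0, 0,0,-3,0,0,0,0, 0,0,-3,0,0,0,0, 0,0,-3,0,0,0,0, 0,0,-3,0,0,0,0, 0,0,-1.4,0,0,0,0, 0,0,0,0,0,0,0, 0,0,0,0,0,0,0]'
python3 - <<'E'
from h import *
np.set_printoptions(precision=4,suppress=True)
im,d=ctrl.camera("side"); np.savez("pics/side4.npz",im=im,d=d)
P=cloud("side",d);h=cv2.cvtColor(im,cv2.COLOR_RGB2HSV)
m=(h[...,0]>65)&(h[...,0]<95)&(h[...,1]>90)&(P[...,2]>.02)&(P[...,2]<.1)&(np.abs(P[...,0]-.57)<.1)&(np.abs(P[...,1]+.04)<.12)
q=P[m]; A=np.c_[q,np.ones(len(q))]; c,*_=np.linalg.lstsq(np.c_[q[:,:2],np.ones(len(q))],q[:,2],rcond=None)
print("hatch px",m.sum(),"tilt",np.arctan(np.hypot(c[0],c[1])),c,q[:,2].min(),q[:,2].max())
delta([.4458,.3364,.253],1.781)
cv2.imwrite("pics/hatch.png",cv2.resize(im[150:330,230:430],None,fx=3.3,fy=3.3,interpolation=3)[...,::-1])
E
```

```text
time_s: 14.9
ee_pos: [0.4818, -0.0695, 0.2507]
eef_rot: [-3.14, -0.001, 1.781]
force: [-0.5, -0.2, -0.6]
grip_width: 0.024
hatch px 820 tilt 0.20412790653196164 [-0.2042  0.034   0.1734] 0.02698249403062869 0.06901073628676169
TCP [ 0.4818 -0.0696  0.2507] [-3.1397 -0.0009  1.781 ] shift cm (before turn) [40.45  4.95 -0.2 ] turn [-0.002 -0.001  0.   ]
```

View pics/hatch.png

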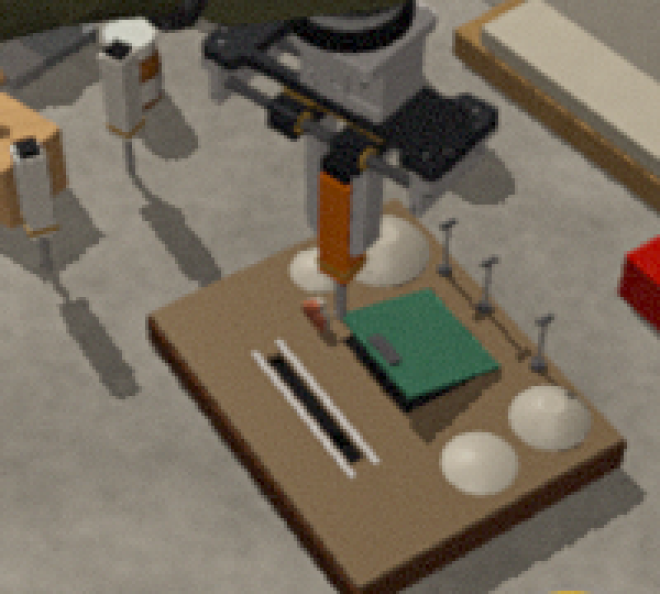

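The hatch is ajar, and the key's rod is visible near side (333,245). The stand hole is now uncovered, so I'll measure it in both views and recheck the key in the grip.

```bash
python3 - <<'E'
from h import *
np.set_printoptions(precision=4,suppress=True)
D={"side":np.load("pics/side4.npz")}; im,d=ctrl.camera("top"); D["top"]=dict(im=im,d=d)
for n in D:
    im,d=D[n]["im"],D[n]["d"]; P=cloud(n,d); h=cv2.cvtColor(im,cv2.COLOR_RGB2HSV)
    print(n,"net",[(at_z(n,*r["centre"],.07),round(r["score"],2)) for r in ctrl.place_of(n,"stand_top")[:2]])
    W=np.hypot(P[...,0]-.446,P[...,1]-.336)
    m=(np.abs(P[...,2]-.0705)<.005)&(W<.055)&(h[...,1]>60); q=P[m]
    print(n,"stand",cv2.minAreaRect(np.float32(q[:,:2]*1000)))
    # hole: pixels whose z=.07 intersection is near the stand centre and depth or colour says hole
    u0,v0=proj(n,[.446,.336,.07]); v,u=np.mgrid[int(v0)-9:int(v0)+10,int(u0)-9:int(u0)+10]
    w=np.array([at_z(n,a,b,.07) for a,b in zip(u.ravel(),v.ravel())]); g=im[v.ravel(),u.ravel()].max(1).astype(float)
    near=np.hypot(w[:,0]-.446,w[:,1]-.336)<.02; bg=np.percentile(g[near],80); wt=np.clip(bg*.8-g,0,None)*near
    print(n,"hole dark-centroid",(w*wt[:,None]).sum(0)/wt.sum(),(wt>0).sum(),bg,g[near].min())
    if n=="top":
        m=(h[...,0]>65)&(h[...,0]<95)&(h[...,1]>90)&(np.hypot(P[...,0]-.57,P[...,1]+.04)<.08); 
    else: m=(h[...,0]>65)&(h[...,0]<95)&(h[...,1]>90)&(P[...,2]>.03)&(np.hypot(P[...,0]-.57,P[...,1]+.04)<.08)
    m=cv2.erode(np.uint8(m),np.ones((3,3)))>0; q=P[m]
    if len(q)>30: c,*_=np.linalg.lstsq(np.c_[q[:,:2],np.ones(len(q))],q[:,2],rcond=None); print(n,"tilt",np.arctan(np.hypot(*c[:2])),len(q))
P=cloud("side",D["side"]["d"]); x,y,z=ctrl.get_obs()["ee_pos"]
m=(P[...,2]>.1)&(P[...,2]<.3)&(np.hypot(P[...,0]-x,P[...,1]-y)<.03)
for t in(.02,.01,-.02,-.04): print("expected rod at TCP-",.0796-t if t>0 else t, proj("side",[x,y,z-.0796+t]) if t>0 else "")
for r in range(232,250,2):
    c=np.where(m[r])[0]
    if len(c): print(r,c.min(),c.max(),np.median(P[r][m[r]],0))
print("tip px exp",proj("side",[x,y,z-.0796]))
E
```

```text
side net [(array([0.4469, 0.3428, 0.07  ]), 0.97)]
side stand ((444.6605529785156, 335.47955322265625), (73.10026550292969, 75.09687805175781), 12.08090877532959)
side hole dark-centroid [0.4448 0.3335 0.07  ] 21 197.0 90.0
side tilt 0.2504435736591033 600
top net [(array([0.4461, 0.3432, 0.07  ]), 0.8)]
top stand ((446.53704833984375, 337.716552734375), (70.85343170166016, 71.31501770019531), 12.153634071350098)
top hole dark-centroid [0.4454 0.3382 0.07  ] 37 212.0 81.0
expected rod at TCP- 0.0596 (np.float64(332.86501924025356), np.float64(239.71416383279893))
expected rod at TCP- 0.06960000000000001 (np.float64(332.7892622787393), np.float64(242.6258771188227))
expected rod at TCP- -0.02 
expected rod at TCP- -0.04 
232 327 338 [ 0.4719 -0.0793  0.2302]
234 331 335 [ 0.4736 -0.0794  0.2253]
236 331 334 [ 0.4786 -0.0726  0.2086]
238 331 334 [ 0.478  -0.0717  0.2009]
240 331 334 [ 0.4777 -0.0734  0.1957]
242 331 334 [ 0.4786 -0.0723  0.1875]
244 331 334 [ 0.479  -0.0725  0.1815]
246 332 333 [ 0.4791 -0.0723  0.1745]
tip px exp (np.float64(332.71449959075164), np.float64(245.49937557442408))
```

The hatch tilt is 0.250 rad, so it is fully popped. The key sits unchanged in the grip, and the hole matches the original grasp spot, so I'm returning it there.

```bash
python3 -m inch '[3.37,0.41,0,0,0,0,0, 3.37,0.41,0,0,0,0,0, 3.37,0.41,0,0,0,0,0, 3.37,0.41,0,0,0,0,0, 3.37,0.41,0,0,0,0,0, 3.37,0.41,0,0,0,0,0, 3.37,0.41,0,0,0,0,0, 3.37,0.41,0,0,0,0,0, 3.37,0.41,0,0,0,0,0, 3.37,0.41,0,0,0,0,0, 3.37,0.41,0,0,0,0,0, 3.37,0.41,0,0,0,0,0, 0,0,0,0,0,0,0, 0,0,0,0,0,0,0]'
python3 -c "
from h import *
delta([.4456,.3363,.165],1.781)"
```

```text
time_s: 16.85
ee_pos: [0.4459, 0.3357, 0.2516]
eef_rot: [-3.141, 0.0, 1.781]
force: [0.2, -0.8, -2.1]
grip_width: 0.0239
TCP [0.4459 0.3357 0.2516] [-3.1410e+00  4.0000e-04  1.7811e+00] shift cm (before turn) [ 0.07 -0.01  8.66] turn [-0.001  0.     0.   ]
```

```bash
python3 -m inch '[0.06,-0.02,2.5,0,0,0,0, 0,0,2.5,0,0,0,0, 0,0,2.5,0,0,0,0, 0,0,1.6,0,0,0,0, 0,0,0,0,0,0,0]'; python3 -m inch '[0,0,0.7,0,0,0,0, 0,0,0.7,0,0,0,0, 0,0,0.7,0,0,0,0, 0,0,0,0,0,0,0]'; python3 -c "
from h import *
delta([.4458,.3364,.0996],1.781)"
```

```text
time_s: 17.48
ee_pos: [0.4455, 0.336, 0.1603]
eef_rot: [-3.14, 0.001, 1.78]
force: [-0.1, 0.7, -1.7]
grip_width: 0.0238
time_s: 17.98
ee_pos: [0.4454, 0.3365, 0.1394]
eef_rot: [-3.141, 0.0, 1.781]
force: [-0.4, 0.4, -0.9]
grip_width: 0.0238
TCP [0.4454 0.3365 0.1394] [-3.1407e+00  4.0000e-04  1.7810e+00] shift cm (before turn) [-0.02  0.04  3.98] turn [-0.001  0.     0.   ]
```

No contact force with the tip 10 mm below the rim, so it is in the hole. Lowering until seated.

```bash
python3 -m inch '[0,0,1.2,0,0,0,0, 0,0,1.2,0,0,0,0, 0,0,1,0,0,0,0, 0,0,0.4,0,0,0,0, 0,0,0,0,0,0,0, 0,0,0,0,0,0,0]'; python3 -m inch '[0,0,0.1,0,0,0,0, 0,0,0,0,0,0,0]'; python3 -m inch '[0,0,0.1,0,0,0,0, 0,0,0,0,0,0,0]'
```

```text
time_s: 18.73
ee_pos: [0.4458, 0.3368, 0.1023]
eef_rot: [3.141, -0.0, 1.781]
force: [0.4, -0.2, -1.1]
grip_width: 0.0238
time_s: 18.98
ee_pos: [0.4456, 0.3367, 0.101]
eef_rot: [3.141, -0.0, 1.781]
force: [-0.8, 0.2, -0.9]
grip_width: 0.0239
time_s: 19.23
ee_pos: [0.4456, 0.3366, 0.0999]
eef_rot: [-3.142, 0.0, 1.781]
force: [0.1, 0.2, -1.2]
grip_width: 0.0241
```

```bash
python3 -m inch '[0,0,0.05,0,0,0,0, 0,0,0,0,0,0,0]'; python3 -m inch '[0,0,0.05,0,0,0,0, 0,0,0,0,0,0,0]'; python3 -m inch '[0,0,0.05,0,0,0,0, 0,0,0,0,0,0,0]'
```

```text
time_s: 19.48
ee_pos: [0.4457, 0.3366, 0.0997]
eef_rot: [3.141, -0.0, 1.781]
force: [-1.3, -1.2, 2.2]
grip_width: 0.0237
time_s: 19.73
ee_pos: [0.4457, 0.3367, 0.0997]
eef_rot: [3.141, -0.0, 1.781]
force: [-2.8, -2.5, 8.2]
grip_width: 0.0238
time_s: 19.98
ee_pos: [0.4457, 0.3367, 0.0997]
eef_rot: [3.141, -0.0, 1.781]
force: [-5.2, -3.7, 13.9]
grip_width: 0.0237
```

Seated at the same height as before, 0.0997. I'll relieve the load, open, and retreat straight up.

```bash
python3 -m inch '[0,0,-0.12,0,0,0,0, 0,0,0,0,0,0,0, 0,0,0,0,0,0,0.3, 0,0,0,0,0,0,0.4, 0,0,0,0,0,0,0.5, 0,0,0,0,0,0,0.55, 0,0,0,0,0,0,0.55, 0,0,-1,0,0,0,0.55, 0,0,-2,0,0,0,0.55, 0,0,-3,0,0,0,0.55, 0,0,-3,0,0,0,0.55, 0,0,-3,0,0,0,0.55, 0,0,-3,0,0,0,0.55, 0,-3,0,0,0,0,0.55, 0,-3,0,0,0,0,0.55, 0,-3,0,0,0,0,0.55, 0,-3,0,0,0,0,0.55, 0,0,0,0,0,0,0.55, 0,0,0,0,0,0,0.55]'
python3 - <<'E'
from h import *
np.set_printoptions(precision=4,suppress=True)
R=[]
for n in("side","top"):
    im,d=ctrl.camera(n); R.append(im); P=cloud(n,d); D=np.load(f"pics/{n}0.npz"); P0=cloud(n,D["d"])
    for nm,Q in(("before",P0),("now",P)):
        m=(Q[...,2]>.155)&(Q[...,2]<.178)&(np.hypot(Q[...,0]-.446,Q[...,1]-.336)<.03); q=Q[m]
        if len(q)>4: print(n,nm,"keytop",len(q),q.mean(0),cv2.minAreaRect(np.float32(q[:,:2]*1000)),np.percentile(q[:,2],[50,90,97]))
cv2.imwrite("pics/final.png",np.hstack([cv2.resize(R[0][130:290,170:400],(520,362),interpolation=3),cv2.resize(R[1][200:310,145:235],(280,362),interpolation=3)])[...,::-1])
E
```

```text
time_s: 22.35
ee_pos: [0.3287, 0.3118, 0.2502]
eef_rot: [3.141, -0.0, 1.781]
force: [1.5, 0.4, -0.1]
grip_width: 0.0513
side before keytop 74 [0.4426 0.3322 0.1623] ((443.947021484375, 334.10650634765625), (24.909496307373047, 23.49886131286621), 15.274035453796387) [0.1628 0.1673 0.1681]
side now keytop 73 [0.4434 0.332  0.1623] ((445.1468200683594, 334.3297424316406), (24.68025779724121, 25.39640235900879), 15.768566131591797) [0.1632 0.1667 0.1684]
top before keytop 110 [0.4456 0.3356 0.1634] ((446.2900085449219, 337.3470764160156), (23.153564453125, 24.655532836914062), 10.631531715393066) [0.1635 0.1675 0.1686]
top now keytop 116 [0.4453 0.3358 0.1633] ((446.1950988769531, 337.8248596191406), (24.56505584716797, 24.866363525390625), 12.133149147033691) [0.1641 0.167  0.1684]
```

View pics/final.png

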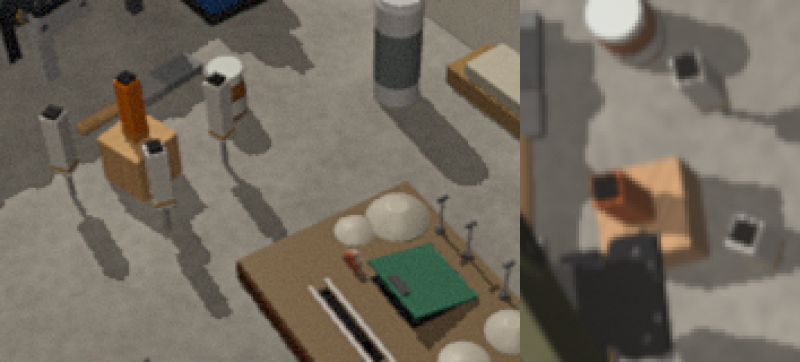

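The key is upright and fully home, with its top at the same height and position as before. The hatch is ajar, and the look-alikes and jar are in place.

```bash
python3 -c "
from station import ctrl
print(ctrl.hand_in())"
```

```text
the job is handed in; nothing more can be done
None
```

The job is done and handed in at about 22.5 s of the 61 s allowed. I took the orange key from its stand and slid its tip about 30 mm along the groove until it dropped into the catch hole. I then pressed the catch to its hard stop, at about 21 N. The key went back into its stand, and I released it and moved the arm clear.

**Last checks:**
- **Hatch:** the side camera's depth reading put it at 0.250 rad after the push, the full popped angle. A rougher first fit that included edge pixels read 0.204. The top camera was blocked by the arm then, so it gave no second reading. The last picture still shows the hatch ajar.
- **Key:** it is upright and square, and its top matches the starting position and height to within about 1 mm in both views. It met the stand at the same gripper height as when I first grasped it.
- **Other things:** the three pale look-alike keys, the brush and the jar beside the stand look unmoved in the last picture. I did not re-measure the tub, the other jar or the ruin, but the arm never went near them.
- **Refused move:** one move call was refused for an oversized shift. The arm did not move and nothing came of it.

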